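# Post the spent gas cartridge through the scrap bin's sprung flap

### The job

The larger of the two steel gas cartridges standing on the patio bench is used up: post it, upright with its neck up, down through the sprung flap in the top of the scrap-metal bin, pushing the flap open with the cartridge while you still hold it, and let go only when at least a third of its length is inside, so that it drops to the bottom and the flap springs shut behind it. Leave the small cartridge, the tyre lever, the mallet and the pump where they are.

Things in the scene. Friction and masses are not known exactly. Their poses are not given: they have to be found in the camera images.
- large_cartridge_center (a point): Centre (half-way up, 60 mm above its flat foot) of the spent cartridge: a plain bare-steel gas cylinder standing loose on the bench, 120 mm tall, about 160 g. Straight round body 30 mm in diameter from the foot up to 98 mm, shoulder up to 108 mm, then a neck 14 mm or less in diameter to the top. Its z axis points up to the neck. Gripped about 82 mm above the foot it leaves room to push 50 mm of it into the bin with the fingers still above the bin.
- small_cartridge_center (a point): Centre (half-way up, 37.5 mm above its foot) of the other, full cartridge, same steel and shape but 75 mm tall and 22 mm in diameter, standing loose on the bench; stays where it is. The two cartridges may stand in either place.
- bin: Scrap-metal bin fixed to the bench, a closed galvanized box 170 (x) by 150 (y) by 200 mm (z) with 4 mm walls, turned about the vertical. Origin at the centre of its underside, z up. The only opening is the flap in the middle of its flat top. The inside is empty and clear of the flap's swing: a cartridge inside, standing or lying, does not hold the flap open.
- mouth (a point): Centre of the bin's mouth, level with the bin's top face (200 mm above the bench). The mouth is 66 mm along the bin's x and 84 mm along its y, filled by a thin grey plastic flap in a narrow dark frame, level and flush when shut, with a dark strip near its free edge; the flap is hinged along the mouth's +x edge (bin frame) and swings down into the bin, its free edge at the -x side.
- flap (a joint): Angle of the flap, rad: 0 shut and level, growing as it swings down, at most 1.45. A light spring shuts it (about 0.4 N at the middle of the flap starts it, and it presses a pushed-in cartridge sideways, towards the bin's -x, with about 0.5 N); a let-go cartridge slides down past it by its own weight.
- lever_center (a point): Middle of the steel tyre lever, a flat bar 150 mm long, 18 mm wide, 7 mm thick, lying on the bench along its own x. Bystander.
- mallet_center (a point): Point on the handle of the small rubber-tipped mallet lying on the bench, 23 mm up; the handle runs along its own x from -110 mm to the head at +100 mm, the head is 90 mm long across and 46 mm thick. Bystander.
- pump_center (a point): Point on the axis of the blue plastic hand pump lying on the bench, 18 mm up; it runs along its own x from -80 to +150 mm, 40 mm wide, 36 mm high. Bystander.
There are look-alikes about, which are no part of the job. Several things have the shape of the bin; the one meant has the colours described above. What is shaped like the part that bears large_cartridge_center but orange is not meant.

How it is judged:
By the outcome, as a careful person would: the job done as asked, in the order asked, and still so for the second after the job is handed in, with the robot touching nothing.
It also fails if it takes over 38 s, if anything falls off the work surface, if the arm or the gripper's body presses on something with over 40 N, if the wrist force passes 120 N, or if a joint passes its speed limit or range.

### The arm

A 6-joint arm with a two-finger parallel gripper is mounted at the origin on the work surface. World frame = base frame: x ahead of the robot, y to its left, z up, the work surface at z = 0. Lengths are in mm, angles in rad, forces in N, time in s.
With the tool pointing down it reaches from about 350 to 975 mm from the base axis. Payload 7.1 kg.
Tool frame: the origin (TCP) lies midway between the tips of the shut fingers; the grasp point (between the pads) lies 19 mm behind it (ctrl.hold_point_z is the distance from the TCP to the grasp point, in mm); z points along the fingers, y is the direction in which the jaws open and shut (so a half turn about z gives the same grasp; the last joint's range is limited). The gripper opens to 88 mm and grips with 3 to 60 N. Pads are 20 mm wide; open, the fingers measure 115 mm over their backs; the gripper's body (75 mm by 178 mm) begins 61 mm behind the grasp point.
Start: joints at [-1.266, 0.423, 1.63, -0, 1.089, -0.019], TCP at [198.874, -592.498, 222.675] pointing down, gripper open.
Joint ranges: [-3, 3], [-0.9, 2.11], [0.09, 2.58], [-1.31, 4.45], [0.11, 2.69], [-2.54, 2.54]. Speed limits (rad/s): [2.39, 2.39, 3.01, 3.14, 3.14, 3.14].

### API

Orientations are given as a rotation vector (axis times angle).
In Python, from workcell import ctrl, eyes gives the robot as it stands.
- The arm moves only by the tool move_arm, never from a script. Its argument "deltas" is a list of rows, each a list of 6 numbers: the shift along the tool's x, y, z in mm, then the turn, a rotation vector about the tool's x, y, z in rad. A call has 1 to 5 rows; each row shifts and turns the pose as measured when the row begins, along the tool's axes as they then stand; what a row does not reach is not made up. A row lasts 1/12 s, in which the tool goes at most 41.7 mm and 7.16 degrees, less where a joint would pass 70% of its speed; a pose out of reach is approached as far as the arm can. A call is refused whole if a number of a shift passes 41.7 or a number of a turn 0.125, either way. A call with a gripper value outside its range is refused whole. "hand" is the closure, from -1 (fully open) to 1 (shut), set as the call begins (left out, the last holds). The fingers move at their own pace and stop on an object; the grip force is fixed at half the most. Time passes only in rows, so rows that do not move let the fingers close. It gives the time, the measured TCP pose, the force and the opening at its end, in the units of the state.
- ctrl.get_obs(): the state, without advancing time (a new reading comes with each control period).
- eyes.get_image(name): name is "side" or "top"; returns a dict with "frame" (384x512x3 uint8, red, green, blue), "range_z" (384x512 float32, mm along the optical axis (not along the pixel's ray), 0 where there is no reading), "fx", "fy", "cx", "cy" (pixels), "D" ([k1, k2, p1, p2, k3] as OpenCV has them; the pictures are not rectified), "cam_to_world" (4x4, takes a point from camera to world coordinates). Camera axes: x right, y down, z forward; pixel columns grow to the right and rows downward; lengths in mm; the calibration is good to about 2 mm. A picture is of the moment at which its call begins.
- ctrl.close_job(): hands the job in, once; it reports no verdict.
The state is a dict: "t": time; "qpos": joint angles; "qvel": joint speeds; "joint_torque": joint torques, N m; "ee_pos": TCP position; "orientation": TCP orientation; "ft_force": force on the tool from outside, world axes, zero at the start; "moment": the same for the moment, N m; "width": finger opening in mm.
Only numpy, scipy, OpenCV 4.12 (cv2) and the standard library are available. Lean on these libraries where they do the work, as an engineer would, in place of code of your own. Each camera call takes 0.05 s, during which the arm holds its last target.

## Working session

There is one attempt and no reset: what is moved stays moved. The work goes in short steps, Python scripts to look and compute and a tool call to move; the robot and the scene stay as the last step left them, time stands still between calls to the robot, and variables do not carry over. Pictures are saved under pics/ and viewed, and the job is handed in when it is done.

Besides the shell and the picture viewer there is one more tool, called after "Request:" as a command line: name --pt "numbers of a row" for each row, then --argument value for the rest. move_arm: Moves the arm, as the interface text tells. Its arguments: {"type":"object","properties":{"deltas":{"type":"array"},"hand":{"type":"number"}},"required":["deltas"]}

```bash
mkdir -p pics; ls; cat > h.py <<'E'
import numpy as np, cv2, pickle
def grab(tag):
    from workcell import eyes
    o={}
    for n in ("side","top"):
        im=eyes.get_image(n); o[n]=im
        cv2.imwrite(f"pics/{tag}_{n}.png",cv2.cvtColor(im["frame"],cv2.COLOR_RGB2BGR))
    pickle.dump(o,open(f"{tag}.pkl","wb")); return o
def load(tag): return pickle.load(open(f"{tag}.pkl","rb"))
def K(im): return np.array([[im["fx"],0,im["cx"]],[0,im["fy"],im["cy"]],[0,0,1.]])
def norm(im,uv):
    return cv2.undistortPoints(np.array(uv,float).reshape(-1,1,2),K(im),np.array(im["D"],float)).reshape(-1,2)
def plane(im,uv,z):
    n=norm(im,uv); T=np.array(im["cam_to_world"]); d=np.c_[n,np.ones(len(n))]@T[:3,:3].T; o=T[:3,3]
    return o+d*((z-o[2])/d[:,2])[:,None]
def cloud(im):
    h,w=im["range_z"].shape; v,u=np.mgrid[:h,:w]
    n=norm(im,np.c_[u.ravel(),v.ravel()]); T=np.array(im["cam_to_world"])
    p=np.c_[n,np.ones(len(n))]*im["range_z"].reshape(-1,1)
    return (p@T[:3,:3].T+T[:3,3]).reshape(h,w,3)
def proj(im,P):
    T=np.linalg.inv(np.array(im["cam_to_world"]))
    r,_=cv2.Rodrigues(T[:3,:3]); return cv2.projectPoints(np.array(P,float).reshape(-1,1,3),r,T[:3,3],K(im),np.array(im["D"],float))[0].reshape(-1,2)
E
python3 - <<'E'
from h import *
from workcell import ctrl
o=grab("a")
for n in o: print(n,np.round(o[n]["cam_to_world"],3).tolist(),o[n]["fx"],o[n]["D"])
print(ctrl.get_obs())
E
```

```text
pics
side [[-0.999, 0.002, 0.042, 417.408], [-0.034, 0.547, -0.837, 1113.422], [-0.025, -0.837, -0.546, 818.832], [0.0, 0.0, 0.0, 1.0]] 479.20869682500955 [-0.03765662  0.          0.          0.          0.        ]
top [[-0.022, -0.981, 0.194, 212.064], [-1.0, 0.021, -0.009, 55.282], [0.005, -0.194, -0.981, 1576.967], [0.0, 0.0, 0.0, 1.0]] 439.5237447044882 [-0.10650696  0.          0.          0.          0.        ]
{'t': 0.1, 'qpos': array([-1.26600448e+00,  4.23772440e-01,  1.63056797e+00, -3.31979269e-05,
        1.08864556e+00, -1.89985570e-02]), 'qvel': array([-0.0002064 , -0.00177492, -0.00257684, -0.00101202,  0.0006707 ,
       -0.00019676]), 'joint_torque': array([ 3.08515182e-04, -5.45615780e+01, -2.74323893e+01,  6.45508175e-02,
        1.88509090e-02, -4.41171630e-05]), 'ee_pos': array([ 198.71974026, -592.04574635,  221.9923604 ]), 'orientation': array([-3.09915097e+00, -5.06192166e-01,  3.57240472e-04]), 'ft_force': array([0.42699988, 0.35437737, 0.52474462]), 'moment': array([ 0.06006184, -0.03108455, -0.00645737]), 'width': 87.53366240025296}
```

View pics/a_side.png

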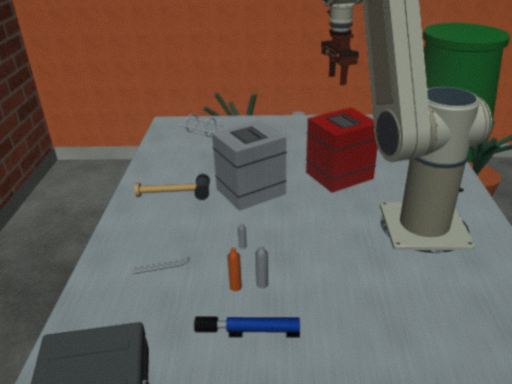

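View pics/a_top.png

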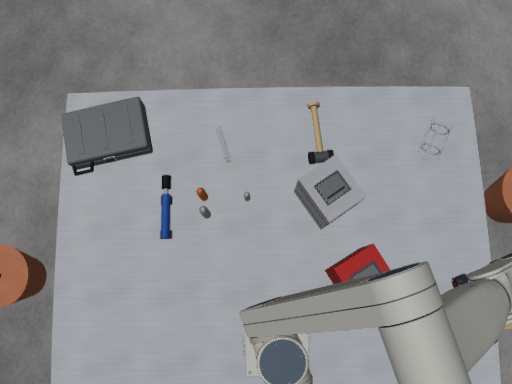

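The side view shows the large steel cartridge at about (262,268), an orange look-alike next to it at (235,270), the small cartridge at (242,237) and the grey bin at (250,165). In the top view they are at (204,212), (202,194), (247,196) and (331,188).

```bash
python3 - <<'E'
from h import *
o=load("a")
for n,b in (("side",(190,110,320,300)),("top",(150,150,380,240))):
    im=o[n]; x0,y0,x1,y1=b
    c=cv2.cvtColor(im["frame"],cv2.COLOR_RGB2BGR)[y0:y1,x0:x1]
    s=min(800/(x1-x0),600/(y1-y0)); cv2.imwrite(f"pics/a_{n}_z.png",cv2.resize(c,None,fx=s,fy=s,interpolation=cv2.INTER_CUBIC)); print(n,s)
im=o["side"]; P=cloud(im); 
Pt=cloud(o["top"])
for nm,PP,bx in (("large",P,(250,240,275,292)),("orange",P,(225,242,246,295)),("small",P,(234,220,250,250)),("largeT",Pt,(196,200,214,222)),("orangeT",Pt,(192,182,212,202)),("smallT",Pt,(240,186,256,204))):
    x0,y0,x1,y1=bx; q=PP[y0:y1,x0:x1].reshape(-1,3); q=q[(q[:,2]>15)&(q[:,2]<200)]
    b=q[(q[:,2]<95)]
    print(nm,len(q),"z max",q[:,2].max().round(1),"min",b.min(0).round(1),"max",b.max(0).round(1),"med",np.median(b,0).round(1))
# bin top
for PP,bx in ((P,(205,115,295,165)),(Pt,(290,150,370,232))):
    x0,y0,x1,y1=bx; q=PP[y0:y1,x0:x1].reshape(-1,3); q=q[(q[:,2]>192)&(q[:,2]<212)]
    print(len(q),np.median(q[:,2]),cv2.minAreaRect(q[:,:2].astype(np.float32)))
E
```

```text
side 3.1578947368421053
top 3.4782608695652173
large 442 z max 123.0 min [443.9 240.3  15.3] max [473.4 261.1  94.6] med [458.  253.9  56.9]
orange 457 z max 122.2 min [506.9  98.6  15.3] max [537.9 270.6  95. ] med [521.3 264.   54. ]
small 155 z max 121.0 min [505.4  88.1  16.9] max [526.5 107.   77.5] med [515.3 101.2  47.8]
largeT 94 z max 123.8 min [440.5 227.8  15.9] max [459.2 253.6  93.9] med [443.8 235.1  58.5]
orangeT 100 z max 121.8 min [505.1 238.4  17.6] max [525.8 265.2  91.9] med [507.8 247.   55.3]
smallT 43 z max 85.2 min [501.1  85.6  22.4] max [520.2 104.5  85.2] med [506.7  94.   63.1]
1439 200.43497296895794 ((506.6907958984375, -184.60885620117188), (176.53564453125, 158.54965209960938), 33.97812271118164)
2321 198.93406032717667 ((502.55279541015625, -185.17391967773438), (169.79583740234375, 153.32174682617188), 32.88551330566406)
```

View pics/a_side_z.png

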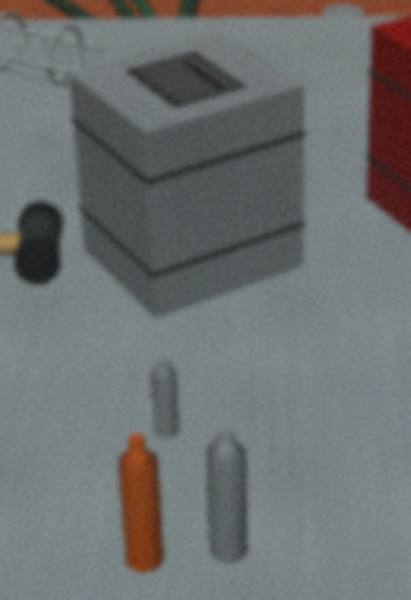

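View pics/a_top_z.png

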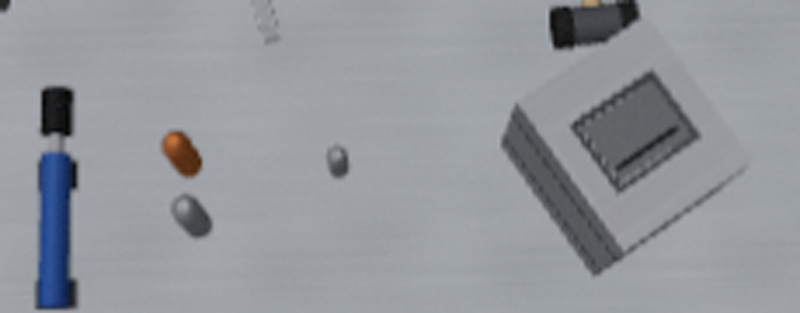

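```bash
python3 - <<'E'
from h import *
from scipy.optimize import least_squares
o=load("a")
S=cloud(o["side"]);T=cloud(o["top"])
def fit(PP,bx,r,zr):
    x0,y0,x1,y1=bx; q=PP[y0:y1,x0:x1].reshape(-1,3); q=q[(q[:,2]>zr[0])&(q[:,2]<zr[1])]
    f=lambda c:np.hypot(q[:,0]-c[0],q[:,1]-c[1])-r
    cam=None
    s=least_squares(f,q[:,:2].mean(0)+[0,-r*.7] if PP is S else q[:,:2].mean(0)+[r*.7,r*.3],loss="soft_l1"); return s.x.round(1),np.std(s.fun).round(2),len(q)
print("large",fit(S,(250,240,275,292),15,(20,92)),fit(T,(196,200,214,222),15,(20,92)))
print("orange",fit(S,(225,242,246,295),15,(20,92)),fit(T,(192,182,212,202),15,(20,92)))
print("small",fit(S,(234,224,250,250),11,(15,58)))
# silhouette axis rays: large, side view and top view
im=o["side"]; hsv=cv2.cvtColor(im["frame"],cv2.COLOR_RGB2HSV)
# neck tip blob from clouds
for nm,PP,bx in (("S",S,(250,240,275,292)),("T",T,(196,200,214,222))):
    x0,y0,x1,y1=bx; q=PP[y0:y1,x0:x1].reshape(-1,3); q=q[(q[:,2]>111)&(q[:,2]<126)]; print("neck",nm,q.mean(0).round(1),len(q))
# mouth
for n in ("top","side"):
    im=o[n]; g=cv2.cvtColor(im["frame"],cv2.COLOR_RGB2GRAY); PP=cloud(im)
    m=((PP[...,2]>185)&(PP[...,2]<215)&(np.hypot(PP[...,0]-504,PP[...,1]+185)<75))
    print(n,"gray pct",np.percentile(g[m],[5,20,40,60,80,95]))
    thr=(np.percentile(g[m],5)*.5+np.percentile(g[m],95)*.5)
    k=(m&(g<thr)).astype(np.uint8); 
    c=max(cv2.findContours(k,cv2.RETR_EXTERNAL,cv2.CHAIN_APPROX_NONE)[0],key=cv2.contourArea)
    W=plane(im,c.reshape(-1,2),200)[:,:2].astype(np.float32); print("mouth",cv2.minAreaRect(W))
    k2=(m&(np.hypot(PP[...,0]-504,PP[...,1]+185)<42)&(g<np.percentile(g[m],6))); v,u=np.nonzero(k2)
    print("dark strip mean",plane(im,np.c_[u,v],200).mean(0).round(1),len(u))
E
```

```text
large (array([458.6, 241.5]), np.float64(1.26), 289) (array([455.9, 243.5]), np.float64(0.48), 31)
orange (array([523.4, 251.6]), np.float64(7.87), 287) (array([520.4, 253.9]), np.float64(0.64), 38)
small (array([516.2,  93.2]), np.float64(1.55), 99)
neck S [458.7 245.3 117.5] 34
neck T [455.7 242.5 119.2] 12
top gray pct [ 73.   98.  110.4 152.  153.  155. ]
mouth ((501.5615234375, -184.7658233642578), (77.59304809570312, 96.16719055175781), 32.55744934082031)
dark strip mean [ 500.1 -186.   200. ] 57
side gray pct [ 57.  66.  84. 113. 117. 120.]
mouth ((506.6105651855469, -185.52584838867188), (78.95183563232422, 97.72540283203125), 33.674652099609375)
dark strip mean [ 492.7 -188.2  200. ] 40
```

Request:
move_arm --pt "0 0 -25 0 0 0" --pt "0 0 -40 0 0 0" --pt "0 0 -40 0 0 0" --hand -1

```text
t: 0.35
ee_pos: [196.9, -586.5, 318.1]
orientation: [-3.077, -0.503, 0.005]
ft_force: [0.2, -0.7, 1.0]
width: 87.6
```

```bash
cat > d.py <<'E'
import sys,numpy as np
from scipy.spatial.transform import Rotation as R
from workcell import ctrl
def go(x,y,z,yaw=None):
    s=ctrl.get_obs(); M=R.from_rotvec(s["orientation"]); m=M.as_matrix()
    G=R.from_rotvec([-3.09915,-0.50619,0])
    d=m.T@(np.array([x,y,z])-s["ee_pos"])
    print("t",round(s["t"],2),"pos",s["ee_pos"].round(1),"tilt deg",np.degrees(np.arccos(-m[2,2])).round(2),"q",s["qpos"].round(2),"F",s["ft_force"].round(1),"w",round(s["width"],1))
    print("shift tool",d.round(1),"dist",np.linalg.norm(d).round(1),"turn",(M.inv()*G).as_rotvec().round(4))
if __name__=="__main__": go(*map(float,sys.argv[1:4]))
E
python3 d.py 430 -300 330
```

```text
t 0.35 pos [ 196.9 -586.5  318.1] tilt deg 1.37 q [-1.27  0.34  1.53 -0.    1.3  -0.02] F [ 0.2 -0.7  1. ] w 87.6
shift tool [ 312.1 -197.7   -7.1] dist 369.5 turn [-0.0225 -0.0002 -0.    ]
```

Request:
move_arm --pt "33 -20 0 0 0 0" --pt "33 -20 0 0 0 0" --pt "33 -20 0 0 0 0" --pt "33 -20 0 0 0 0" --pt "33 -20 0 0 0 0"

```text
t: 0.77
ee_pos: [322.5, -443.7, 328.6]
orientation: [-3.096, -0.488, 0.002]
ft_force: [0.9, -0.1, 0.2]
width: 87.6
```

```bash
python3 d.py 430 -300 330;python3 d.py 457 243 330
```

```text
t 0.77 pos [ 322.5 -443.7  328.6] tilt deg 0.42 q [-0.97  0.2   1.68  0.    1.26  0.29] F [ 0.9 -0.1  0.2] w 87.6
shift tool [ 146.5 -103.7   -0.7] dist 179.5 turn [-0.006   0.0003 -0.0112]
t 0.77 pos [ 322.5 -443.7  328.6] tilt deg 0.42 q [-0.97  0.2   1.68  0.    1.26  0.29] F [ 0.9 -0.1  0.2] w 87.6
shift tool [ 339.2 -612.     3. ] dist 699.8 turn [-0.006   0.0003 -0.0112]
```

Request:
move_arm --pt "33 -24 0 0 0 0" --pt "33 -24 0 0 0 0" --pt "33 -24 0 0 0 0" --pt "33 -24 0 0 0 0" --pt "20 -30 0 -0.006 0 -0.01"

```text
t: 1.18
ee_pos: [431.3, -271.5, 328.6]
orientation: [-3.099, -0.502, 0.0]
ft_force: [0.4, -0.2, 0.6]
width: 87.5
```

```bash
python3 d.py 457 243 330
```

```text
t 1.18 pos [ 431.3 -271.5  328.6] tilt deg 0.11 q [-0.59  0.14  1.77  0.    1.24  0.66] F [ 0.4 -0.2  0.6] w 87.5
shift tool [ 186.7 -480.1   -0.5] dist 515.1 turn [-0.0005 -0.     -0.0027]
```

Request:
move_arm --pt "13 -35 0 0 0 0" --pt "13 -35 0 0 0 0" --pt "13 -35 0 0 0 0" --pt "13 -35 0 0 0 0" --pt "13 -35 0 0 0 0"

```text
t: 1.6
ee_pos: [437.7, -75.5, 327.4]
orientation: [-3.098, -0.504, 0.002]
ft_force: [0.8, 0.4, -0.0]
width: 87.8
```

Request:
move_arm --pt "13 -35 0 0 0 0" --pt "13 -35 0 0 0 0" --pt "13 -35 0 0 0 0" --pt "13 -35 0 0 0 0" --pt "13 -35 0 0 0 0"

```text
t: 2.02
ee_pos: [440.8, 120.2, 327.5]
orientation: [-3.098, -0.502, 0.003]
ft_force: [1.2, -0.7, -0.0]
width: 87.7
```

```bash
python3 d.py 457 243 330
```

```text
t 2.02 pos [440.8 120.2 327.5] tilt deg 0.21 q [0.24 0.05 1.87 0.   1.23 1.49] F [ 1.2 -0.7 -0. ] w 87.7
shift tool [  54.1 -111.4   -2.3] dist 123.8 turn [-0.0019  0.0017 -0.0023]
```

Request:
move_arm --pt "16 -32 0 0 0 0" --pt "16 -32 0 0 0 0" --pt "14 -30 0 0 0 0" --pt "6 -14 0 0 0 0" --pt "0 0 0 0 0 0"

```text
t: 2.43
ee_pos: [453.5, 251.6, 326.6]
orientation: [-3.095, -0.513, 0.005]
ft_force: [0.0, 0.1, 0.1]
width: 87.9
```

```bash
python3 d.py 457 243 63
```

```text
t 2.43 pos [453.5 251.6 326.6] tilt deg 0.3 q [0.48 0.15 1.75 0.01 1.24 1.72] F [0.  0.1 0.1] w 87.9
shift tool [  1.2  10.4 263.6] dist 263.8 turn [-0.0032  0.0027  0.0047]
```

Request:
move_arm --pt "1 10 35 0 0 0" --pt "0 0 35 0 0 0" --pt "0 0 35 0 0 0" --pt "0 0 35 0 0 0" --pt "0 0 0 0 0 0"

```text
t: 2.85
ee_pos: [458.6, 242.6, 184.2]
orientation: [-3.093, -0.519, -0.005]
ft_force: [-0.1, -0.5, -0.6]
width: 87.8
```

```bash
python3 d.py 457 243 63; python3 - <<'E'
from h import *
o=grab("b")
im=o["side"];c=cv2.cvtColor(im["frame"],cv2.COLOR_RGB2BGR)[130:310,160:340]
cv2.imwrite("pics/b_z.png",cv2.resize(c,None,fx=3.3,fy=3.3,interpolation=cv2.INTER_CUBIC))
E
```

```text
t 2.85 pos [458.6 242.6 184.2] tilt deg 0.33 q [0.46 0.32 1.9  0.   0.92 1.7 ] F [-0.1 -0.5 -0.6] w 87.8
shift tool [ -1.8  -0.4 121.2] dist 121.2 turn [-0.0031 -0.0034  0.0086]
```

View pics/b_z.png

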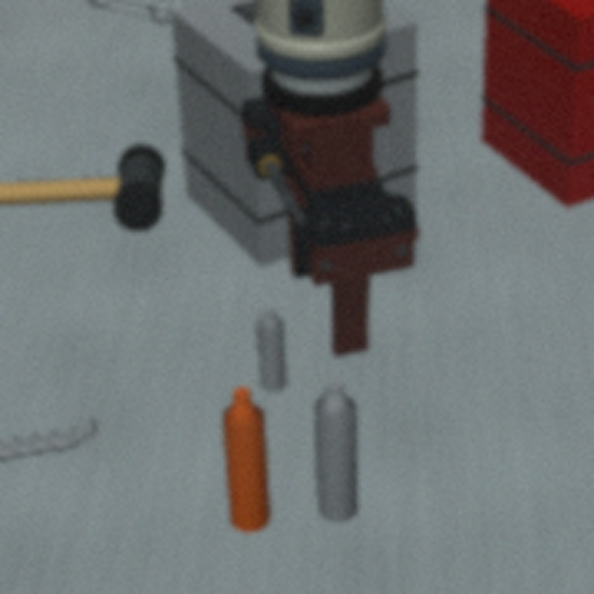

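The side view (zoomed) shows the cartridge at zoom (336,455), directly under the gripper. The near finger is at (350,320), offset by the jaw yaw as expected, and the orange one at (246,460) is clear of the fingers' path. I'm descending to grip 82 mm up.

Request:
move_arm --pt "-1 0 30 -0.003 -0.003 0.008" --pt "0 0 30 0 0 0" --pt "0 0 25 0 0 0" --pt "0 0 15 0 0 0" --pt "0 0 0 0 0 0"

```text
t: 3.37
ee_pos: [473.1, 248.1, 100.7]
orientation: [-3.09, -0.502, -0.048]
ft_force: [-0.7, -0.8, 0.2]
width: 87.8
```

```bash
python3 d.py 457 243 63
```

```text
t 3.37 pos [473.1 248.1 100.7] tilt deg 1.87 q [0.46 0.46 1.93 0.   0.72 1.71] F [-0.7 -0.8  0.2] w 87.8
shift tool [-18.1  -0.1  37.1] dist 41.3 turn [-0.0041 -0.032  -0.0018]
```

Request:
move_arm --pt "-12 0 0 -0.004 -0.032 0" --pt "0 0 0 0 0 0"

```text
t: 3.53
ee_pos: [464.5, 245.0, 104.6]
orientation: [-3.098, -0.502, -0.006]
ft_force: [1.0, -0.4, 0.2]
width: 87.8
```

```bash
python3 d.py 457 243 63
```

```text
t 3.53 pos [464.5 245.  104.6] tilt deg 0.28 q [0.46 0.45 1.93 0.   0.76 1.71] F [ 1.  -0.4  0.2] w 87.8
shift tool [-7.9 -0.4 41.5] dist 42.3 turn [-0.0006 -0.0042 -0.0024]
```

Request:
move_arm --pt "-7 0 15 0 -0.004 0" --pt "0 0 15 0 0 0" --pt "0 0 8 0 0 0" --pt "0 0 0 0 0 0"

```text
t: 3.87
ee_pos: [466.7, 246.5, 76.0]
orientation: [-3.093, -0.501, -0.032]
ft_force: [0.1, 0.4, 0.7]
width: 87.6
```

```bash
python3 d.py 457 243 63
```

```text
t 3.87 pos [466.7 246.5  76. ] tilt deg 1.24 q [0.46 0.5  1.95 0.   0.68 1.71] F [0.1 0.4 0.7] w 87.6
shift tool [-10.5   0.3  12.8] dist 16.6 turn [-0.0034 -0.021  -0.0027]
```

Request:
move_arm --pt "-8 0 5 -0.003 -0.021 -0.002" --pt "-1 0 5 0 -0.003 0" --pt "-1 0 0 0 -0.003 0" --pt "0 0 0 0 0 0"

```text
t: 4.2
ee_pos: [459.6, 244.4, 69.0]
orientation: [-3.099, -0.505, 0.003]
ft_force: [-0.8, -0.7, 0.4]
width: 87.5
```

```bash
python3 d.py 457 243 63
```

```text
t 4.2 pos [459.6 244.4  69. ] tilt deg 0.17 q [0.46 0.51 1.95 0.   0.68 1.71] F [-0.8 -0.7  0.4] w 87.5
shift tool [-2.9  0.6  6. ] dist 6.7 turn [-0.001   0.0019 -0.0006]
```

Request:
move_arm --pt "-3 0 5 -0.001 0 0" --pt "-1 0 1 0 -0.002 0" --pt "0 0 0 0 0 0"

```text
t: 4.45
ee_pos: [455.8, 243.3, 63.1]
orientation: [-3.1, -0.505, 0.005]
ft_force: [0.4, -0.9, 0.4]
width: 88.1
```

```bash
python3 d.py 457 243 63; python3 - <<'E'
from h import *
o=grab("c")
im=o["side"];c=cv2.cvtColor(im["frame"],cv2.COLOR_RGB2BGR)[170:310,190:330]
cv2.imwrite("pics/c_z.png",cv2.resize(c,None,fx=4.2,fy=4.2,interpolation=cv2.INTER_CUBIC))
E
```

```text
t 4.45 pos [455.8 243.3  63.1] tilt deg 0.18 q [0.47 0.52 1.96 0.   0.67 1.71] F [ 0.4 -0.9  0.4] w 88.1
shift tool [1.  0.7 0.1] dist 1.2 turn [-0.0001  0.0031 -0.0006]
```

View pics/c_z.png

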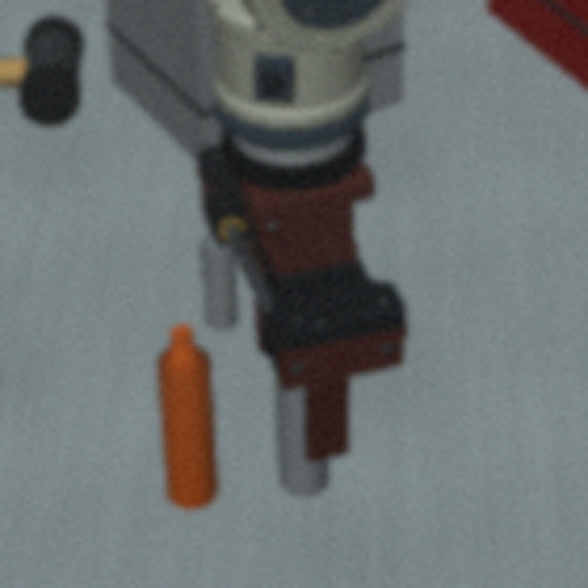

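The side view shows the near finger at zoom (327,415), in front of the steel cartridge at (300,430), which is still upright. The orange one is clear at (187,420). Closing the gripper.

Request:
move_arm --pt "1 0 0 0 0.002 0" --pt "0 0 0 0 0 0" --pt "0 0 0 0 0 0" --pt "0 0 0 0 0 0" --pt "0 0 0 0 0 0" --hand 1

```text
t: 4.97
ee_pos: [457.3, 243.8, 63.3]
orientation: [-3.099, -0.505, 0.001]
ft_force: [0.2, 0.2, 0.1]
width: 58.1
```

Request:
move_arm --pt "0 0 0 0 0 0" --pt "0 0 0 0 0 0" --pt "0 0 0 0 0 0"

```text
t: 5.22
ee_pos: [457.3, 243.8, 63.4]
orientation: [-3.099, -0.505, 0.0]
ft_force: [-0.1, -0.6, 0.1]
width: 38.0
```

```bash
python3 d.py 457 243 63
```

```text
t 5.22 pos [457.3 243.8  63.4] tilt deg 0.09 q [0.47 0.52 1.96 0.   0.67 1.71] F [-0.1 -0.6  0.1] w 38.0
shift tool [-0.6  0.7  0.4] dist 1.0 turn [-0.0001  0.0002 -0.0006]
```

Request:
move_arm --pt "0 0 0 0 0 0" --pt "0 0 0 0 0 0" --pt "0 0 0 0 0 0" --pt "0 0 0 0 0 0"

```text
t: 5.55
ee_pos: [457.3, 243.8, 63.3]
orientation: [-3.099, -0.505, 0.0]
ft_force: [0.2, 0.6, -0.4]
width: 29.5
```

Request:
move_arm --pt "0 0 0 0 0 0" --pt "0 0 -5 0 0 0" --pt "0 0 -10 0 0 0" --pt "0 0 -15 0 0 0"

```text
t: 5.88
ee_pos: [455.0, 242.6, 92.2]
orientation: [3.1, 0.505, -0.01]
ft_force: [0.5, -0.5, -1.5]
width: 29.9
```

```bash
python3 d.py 457 243 300
```

```text
t 5.88 pos [455.  242.6  92.2] tilt deg 0.38 q [0.47 0.47 1.95 0.   0.73 1.71] F [ 0.5 -0.5 -1.5] w 29.9
shift tool [ 7.000e-01  1.000e-01 -2.078e+02] dist 207.8 turn [ 0.0008  0.0068 -0.0007]
```

Request:
move_arm --pt "0 0 -25 0 0.005 0" --pt "0 0 -30 0 0 0" --pt "0 0 -30 0 0 0" --pt "0 0 -30 0 0 0" --pt "0 0 -30 0 0 0"

```text
t: 6.3
ee_pos: [451.5, 240.7, 242.6]
orientation: [3.098, 0.505, -0.017]
ft_force: [0.5, -0.1, -1.7]
width: 30.1
```

Request:
move_arm --pt "0 0 -30 0 0 0" --pt "0 0 -30 0 0 0" --pt "0 0 -10 0 0 0" --pt "0 0 0 0 0 0"

```text
t: 6.63
ee_pos: [452.9, 241.3, 326.6]
orientation: [-3.099, -0.505, -0.003]
ft_force: [-0.3, -0.6, -0.6]
width: 29.4
```

```bash
python3 d.py 500 -187 310
```

```text
t 6.63 pos [452.9 241.3 326.6] tilt deg 0.13 q [0.47 0.14 1.76 0.   1.23 1.71] F [-0.3 -0.6 -0.6] w 29.4
shift tool [-91.5 421.1  16. ] dist 431.2 turn [ 0.0004 -0.0018 -0.0006]
```

Request:
move_arm --pt "-4 15 0 0 0 0" --pt "-6 28 0 0 0 0" --pt "-6 28 0 0 0 0" --pt "-6 28 0 0 0 0" --pt "-6 28 0 0 0 0"

```text
t: 7.05
ee_pos: [464.6, 111.8, 326.6]
orientation: [-3.095, -0.518, -0.005]
ft_force: [0.7, 0.4, -1.3]
width: 29.2
```

Request:
move_arm --pt "-6 28 0 0 0 0" --pt "-6 28 0 0 0 0" --pt "-6 28 0 0 0 0" --pt "-6 28 0 0 0 0" --pt "-6 28 0 0 0 0"

```text
t: 7.47
ee_pos: [477.2, -37.2, 322.4]
orientation: [-3.093, -0.52, 0.006]
ft_force: [-0.4, 0.9, -0.9]
width: 29.4
```

```bash
python3 d.py 500 -187 310
```

```text
t 7.47 pos [477.2 -37.2 322.4] tilt deg 0.35 q [-0.1   0.09  1.83  0.    1.22  1.13] F [-0.4  0.9 -0.9] w 29.4
shift tool [-27.3 149.1  11.7] dist 152.0 turn [-0.004   0.0034  0.0091]
```

Request:
move_arm --pt "-5 28 0 0 0 0.004" --pt "-5 28 0 0 0 0" --pt "-5 28 0 0 0 0" --pt "-4 24 0 0 0 0" --pt "-3 14 0 0 0 0"

```text
t: 7.88
ee_pos: [491.6, -167.5, 317.7]
orientation: [-3.093, -0.509, 0.017]
ft_force: [0.4, -0.3, -1.6]
width: 29.6
```

Request:
move_arm --pt "0 3 0 0 0 0" --pt "0 0 0 0 0 0"

```text
t: 8.05
ee_pos: [491.3, -172.9, 315.9]
orientation: [-3.092, -0.503, 0.022]
ft_force: [1.0, 0.5, -1.8]
width: 29.7
```

```bash
python3 d.py 500 -187 300; python3 - <<'E'
from h import *
o=grab("d")
im=o["side"];c=cv2.cvtColor(im["frame"],cv2.COLOR_RGB2BGR)[50:210,170:330]
cv2.imwrite("pics/d_z.png",cv2.resize(c,None,fx=3.7,fy=3.7,interpolation=cv2.INTER_CUBIC))
P=cloud(im); q=P[60:170,190:300].reshape(-1,3); q=q[(q[:,2]>250)&(q[:,2]<300)]
print(len(q),q.mean(0) if len(q) else 0)
E
```

```text
t 8.05 pos [ 491.3 -172.9  315.9] tilt deg 0.93 q [-0.36  0.17  1.75  0.    1.23  0.89] F [ 1.   0.5 -1.8] w 29.7
shift tool [ 4.  16.3 15.7] dist 23.0 turn [-0.0093  0.0124 -0.0016]
158 [ 491.94574339 -162.7191618   276.1520909 ]
```

View pics/d_z.png

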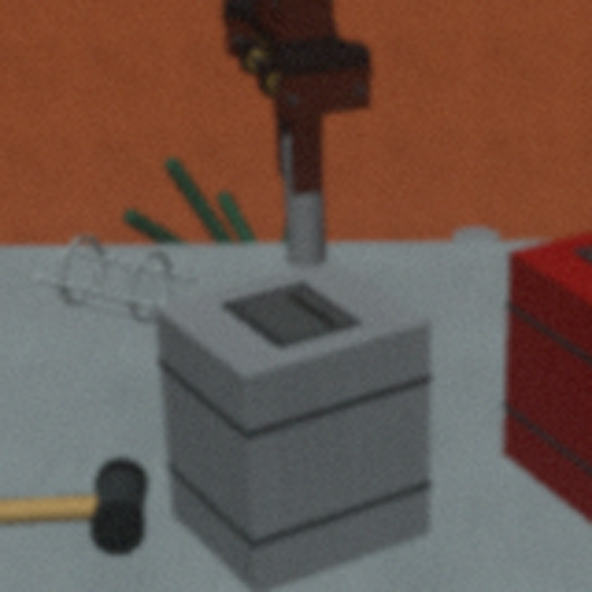

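View pics/d_top.png

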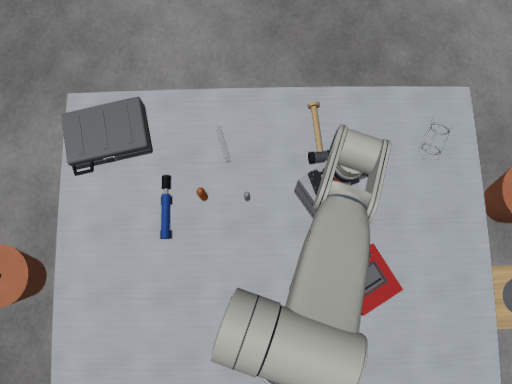

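The side view shows the cartridge hanging upright at zoom (305,230), with its foot about 50 mm above the bin top. The flap is at (290,313), with its strip (free edge) to the right, on the robot's side. I'm centring over the mouth before pushing.

Request:
move_arm --pt "4 13 8 -0.009 0.012 0" --pt "0 2 5 0 0 0" --pt "0 0 0 0 0 0"

```text
t: 8.4
ee_pos: [499.3, -181.3, 302.5]
orientation: [-3.097, -0.511, 0.001]
ft_force: [0.1, 0.5, -2.7]
width: 29.7
```

```bash
python3 d.py 501 -187 290
```

```text
t 8.4 pos [ 499.3 -181.3  302.5] tilt deg 0.17 q [-0.37  0.2   1.75  0.    1.19  0.87] F [ 0.1  0.5 -2.7] w 29.7
shift tool [-0.3  6.  12.5] dist 13.9 turn [-0.0015  0.0001  0.0033]
```

Request:
move_arm --pt "0 5 6 -0.001 0 0.003" --pt "0 1 6 0 0 0" --pt "0 0 0 0 0 0"

```text
t: 8.65
ee_pos: [501.0, -184.9, 289.7]
orientation: [-3.097, -0.51, 0.001]
ft_force: [-0.5, 0.4, -1.2]
width: 29.8
```

```bash
python3 d.py 501 -187 270
```

```text
t 8.65 pos [ 501.  -184.9  289.7] tilt deg 0.16 q [-0.38  0.21  1.76  0.    1.17  0.87] F [-0.5  0.4 -1.2] w 29.8
shift tool [-0.6  2.1 19.7] dist 19.8 turn [-0.0015  0.0007  0.0026]
```

Request:
move_arm --pt "0 2 7 -0.001 0 0.002" --pt "0 0 7 0 0 0" --pt "0 0 7 0 0 0" --pt "0 0 0 0 0 0"

```text
t: 8.98
ee_pos: [501.4, -186.1, 266.5]
orientation: [-3.098, -0.508, 0.002]
ft_force: [-0.4, -0.2, -1.7]
width: 29.3
```

```bash
python3 d.py 501 -187 214; python3 - <<'E'
from h import *
o=grab("e")
im=o["side"];c=cv2.cvtColor(im["frame"],cv2.COLOR_RGB2BGR)[90:190,200:300]
cv2.imwrite("pics/e_z.png",cv2.resize(c,None,fx=6,fy=6,interpolation=cv2.INTER_CUBIC))
E
```

```text
t 8.98 pos [ 501.4 -186.1  266.5] tilt deg 0.14 q [-0.38  0.24  1.79  0.    1.12  0.87] F [-0.4 -0.2 -1.7] w 29.3
shift tool [-0.6  0.9 52.5] dist 52.5 turn [-0.0009  0.001   0.0009]
```

View pics/e_z.png

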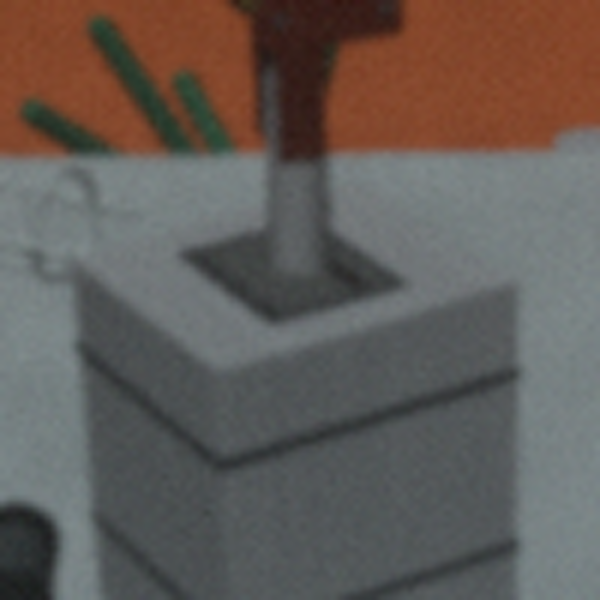

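The side view shows the foot at zoom (300,272), just above the flap's centre at about (293,268) and slightly towards the strip side, as intended. Pushing in.

Request:
move_arm --pt "0 1 7 0 0 0" --pt "0 0 7 0 0 0" --pt "0 0 7 0 0 0" --pt "0 0 0 0 0 0"

```text
t: 9.42
ee_pos: [503.2, -187.8, 245.9]
orientation: [3.1, 0.508, 0.004]
ft_force: [-0.2, -0.6, -1.8]
width: 29.7
```

```bash
python3 d.py 501 -187 214
```

```text
t 9.42 pos [ 503.2 -187.8  245.9] tilt deg 0.14 q [-0.38  0.27  1.8   0.    1.07  0.87] F [-0.2 -0.6 -1.8] w 29.7
shift tool [-1.9 -1.5 31.9] dist 32.0 turn [ 0.0018 -0.0022  0.0007]
```

Request:
move_arm --pt "-2 -1 7 0.001 -0.002 0" --pt "-1 0 7 0 0 0" --pt "0 0 7 0 0 0" --pt "0 0 0 0 0 0"

```text
t: 9.75
ee_pos: [499.3, -187.9, 222.4]
orientation: [-3.1, -0.507, 0.001]
ft_force: [0.4, -0.3, -0.9]
width: 29.7
```

```bash
python3 d.py 501 -187 214
```

```text
t 9.75 pos [ 499.3 -187.9  222.4] tilt deg 0.05 q [-0.38  0.29  1.83  0.    1.02  0.86] F [ 0.4 -0.3 -0.9] w 29.7
shift tool [ 1.9 -0.3  8.4] dist 8.6 turn [0.0006 0.0007 0.0008]
```

Request:
move_arm --pt "2 0 5 0 0 0" --pt "0 0 3 0 0 0" --pt "0 0 0 0 0 0"

```text
t: 10.0
ee_pos: [501.1, -187.2, 213.0]
orientation: [-3.099, -0.507, 0.002]
ft_force: [-0.2, -0.2, -1.2]
width: 29.3
```

```bash
python3 d.py 501 -187 213; python3 - <<'E'
from h import *
o=grab("f")
im=o["side"];c=cv2.cvtColor(im["frame"],cv2.COLOR_RGB2BGR)[90:190,200:300]
cv2.imwrite("pics/f_z.png",cv2.resize(c,None,fx=6,fy=6,interpolation=cv2.INTER_CUBIC))
E
```

```text
t 10.0 pos [ 501.1 -187.2  213. ] tilt deg 0.11 q [-0.38  0.3   1.84  0.    1.    0.87] F [-0.2 -0.2 -1.2] w 29.3
shift tool [-0.1 -0.2  0. ] dist 0.2 turn [0.     0.0015 0.0007]
```

View pics/f_z.png

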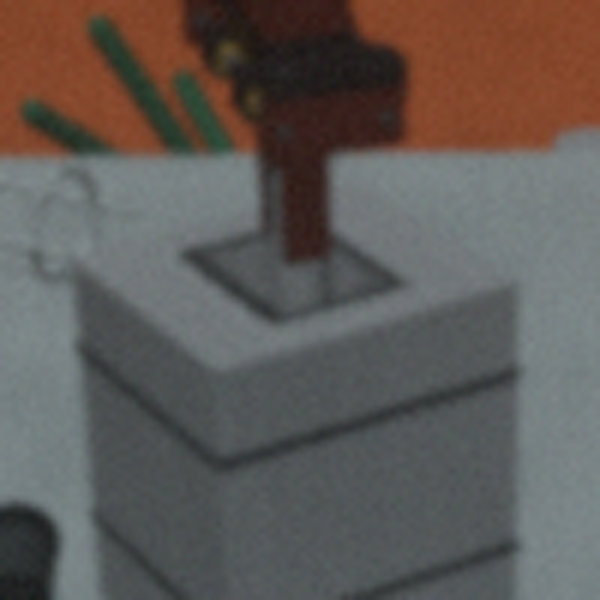

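The flap has swung down. The cartridge at zoom (290,280) reaches about 50 mm into the mouth, and the fingertips at (305,258) are still above the bin top. Letting go.

Request:
move_arm --pt "0 0 0 0 0 0" --pt "0 0 0 0 0 0" --pt "0 0 0 0 0 0" --pt "0 0 0 0 0 0" --pt "0 0 0 0 0 0" --hand -1

```text
t: 10.52
ee_pos: [502.8, -187.6, 215.3]
orientation: [3.1, 0.507, 0.004]
ft_force: [-0.7, -0.1, -0.1]
width: 59.8
```

Request:
move_arm --pt "0 0 0 0 0 0" --pt "0 0 0 0 0 0" --pt "0 0 0 0 0 0" --pt "0 0 0 0 0 0" --pt "0 0 0 0 0 0"

```text
t: 10.93
ee_pos: [503.1, -187.7, 215.9]
orientation: [3.099, 0.507, 0.006]
ft_force: [0.5, -0.4, 0.5]
width: 87.4
```

Request:
move_arm --pt "0 0 -10 0 0 0" --pt "0 0 -20 0 0 0" --pt "0 0 -25 0 0 0" --pt "0 0 -30 0 0 0" --pt "0 0 -30 0 0 0"

```text
t: 11.35
ee_pos: [498.7, -186.0, 330.1]
orientation: [-3.094, -0.506, 0.015]
ft_force: [-0.5, -0.3, 1.4]
width: 88.1
```

```bash
python3 d.py 501 -187 313; python3 - <<'E'
from h import *
o=grab("g")
im=o["side"];c=cv2.cvtColor(im["frame"],cv2.COLOR_RGB2BGR)[50:310,120:330]
cv2.imwrite("pics/g_z.png",cv2.resize(c,None,fx=2.3,fy=2.3,interpolation=cv2.INTER_CUBIC))
E
```

```text
t 11.35 pos [ 498.7 -186.   330.1] tilt deg 0.65 q [-0.38  0.18  1.71  0.    1.26  0.87] F [-0.5 -0.3  1.4] w 88.1
shift tool [ 2.   1.8 17.1] dist 17.3 turn [-0.0064  0.0084  0.0006]
```

View pics/g_z.png

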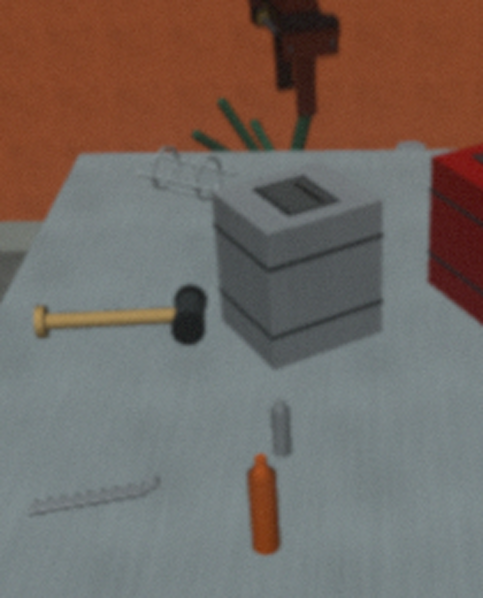

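The flap at zoom (297,195) is shut, with its dark strip visible again. The large cartridge is gone from the bench. The small one at (282,428) and the orange one at (264,505) are still standing. I'll let the arm settle, check, and hand in.

Request:
move_arm --pt "0 0 0 0 0 0" --pt "0 0 0 0 0 0" --pt "0 0 0 0 0 0" --pt "0 0 0 0 0 0" --pt "0 0 0 0 0 0"

```text
t: 11.87
ee_pos: [500.5, -186.7, 333.4]
orientation: [-3.098, -0.507, 0.003]
ft_force: [-0.1, -0.1, 0.1]
width: 88.1
```

```bash
python3 - <<'E'
from h import *
from workcell import ctrl
a=load("a")["side"]; b=grab("z")["side"]
d=np.abs(a["frame"].astype(int)-b["frame"]).max(2)
for n,(x0,y0,x1,y1) in dict(small=(234,220,250,250),orange=(225,245,246,295),lever=(130,255,192,275),mallet=(130,170,213,202),pump=(190,312,305,340),flap=(228,124,272,146),large_spot=(252,245,272,290)).items():
    print(n,d[y0:y1,x0:x1].mean().round(1),np.percentile(d[y0:y1,x0:x1],99))
s=ctrl.get_obs(); print(s["t"],s["ee_pos"].round(1),s["ft_force"].round(1),np.abs(s["qvel"]).max().round(4))
P=cloud(b)[124:146,232:268].reshape(-1,3); P=P[P[:,2]>0]; print("flap z",np.percentile(P[:,2],[5,50,95]).round(1))
print(ctrl.close_job())
E
```

```text
small 3.3 8.0
orange 3.3 8.0
lever 3.1 7.0
mallet 3.2 8.0
pump 3.7 11.0
flap 3.3 8.0
large_spot 23.4 61.00999999999999
11.9667 [ 500.5 -186.7  333.4] [ 0.2 -1.2  0.5] 0.0067
flap z [197.8 200.6 203.5]
the job is handed in; nothing more can be done
None
```

The large steel cartridge is in the grey scrap-metal bin. I gripped it about 82 mm above its foot and pushed the flap open with it. I let go with it about 50 mm inside, upright, with the fingertips about 13 mm above the bin top. The job was handed in at about 12 s.

In the last pictures:
- **Flap:** it is shut and level at about 200 mm, and looks the same as at the start.
- **Cartridge:** it is gone from its spot on the bench. The cameras cannot see inside the bin, so I did not see it resting on the bottom.
- **Bystanders:** the small cartridge, orange look-alike, lever, mallet and pump look the same as at the start.
- **Robot:** it stands clear with the gripper open, and the contact force reads close to zero.

The two cameras disagreed by about 5 mm on the mouth's x position. I aimed near the middle, slightly towards the free edge, and the cartridge went in without touching the frame noticeably. During the descent onto the cartridge the arm drifted up to 16 mm sideways; I corrected that before gripping. No check failed.

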